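# Lock the toe-clamp T-bolt in the shear-box base plate

## Task

Take the clamp bolt from its wooden stand and lower its head into the flared end of the T-slot in the base plate, with its toe pointing along the slot away from that end. Slide it gently along until you feel it meet the stop inside the slot, then turn it a quarter turn clockwise (seen from above) so that it locks with its toe over the flange of the shear box, and let go. Use only light force against the plate throughout, and do not disturb the brass weight, the small steel ring or the steel cone standing nearby.

Things in the scene. Friction and masses are not known exactly. Their poses are not given: they have to be found in the camera images.
- bolt_grip (a point): Centre of the clamp bolt's grip, an upright black bar 11 mm thick (x) x 32 mm wide (y) x 42 mm high. Axes: x along the bolt's toe, z up. Grasp it across the 11 mm (fingers closing along x), fingertips less than 22 mm below this point, above the toe. Loose, about 0.2 kg; at the start it stands upright in the stand, its collar on the stand's top, with about 2 mm of play.
- toe_tip (a point): End of the bolt's steel toe, at its underside: 34 mm along bolt x from the bolt's axis, 29 mm below bolt_grip. The toe is 12 mm wide, 6 mm thick and lies on the +x side only.
- bolt_head (a point): Centre of the bolt's head (the T), on the bolt's axis 55 mm below bolt_grip, axes alike. The head is 28 mm long along bolt x, 12 mm wide, 8 mm thick, with half-round ends. Its underside is 18 mm below the underside of the round collar (26 mm across), which is 41 mm below bolt_grip. The shank between is 11 mm thick.
- clamp_base: Fixed grey metal plate with a T-slot. Origin on the bench under the slot's centre line. y along the slot (flared end at -y), x across it to the shear box, z up. Plate x -35 to 75, y -100 to 145 mm, top at z 26. Slot 14 mm wide, open y -88 to 76; lips 8 mm thick, floor 20 mm below the top. Bolt fully in: collar on the plate's top, bolt_grip at z 67 mm.
- slot_mouth (a point): Middle of the slot's flared end (clamp_base y -62 mm) at the plate's top, axes as clamp_base. The flare runs 26 mm either way along the slot: 22 mm wide at the top, narrowing to 14 mm at 5 mm down. More than 25 N of bolt on plate counts as forcing; sliding and turning need only a few newtons, 5 to 8 N is plenty against the stop.
- slot_line (a point): Point on the slot's centre line at the plate's top (clamp_base y 30 mm), axes alike. A rigid stop under the lips halts the head with the bolt's axis anywhere within 30 mm of here along y, new each time: find it by feel. Only there, within 1 mm of the stop, has the slot a pocket in which the head can turn: clockwise from above only, a quarter turn, till it is halted across the slot.
- flange_edge (a point): Top edge of the flange of the fixed low steel shear box, on the plate beside the slot: 17 mm in x from the slot's centre line, 10 mm above the plate's top, axes as clamp_base. The flange runs y -30 to 105 mm on clamp_base; nothing of the box is higher than 15 mm above the plate's top.
- bolt_stand: Fixed wooden stand, 76 x 56 x 26 mm, in which the bolt stands at the start. Origin under its centre; x along its hole, the way the bolt's toe points.
- weight_500g: Loose brass weight with a knob, 38 mm across, 52 mm high; bystander, leave alone. Origin under its centre.
- cutting_ring_2: Loose small steel ring, 50 mm across, 20 mm high; bystander, leave alone. Origin under its centre.
- spare_cone: Loose steel cone, 30 mm across, 40 mm high; bystander, leave alone. Origin under its centre.

How it is judged:
By the outcome, as a careful person would: the job done as asked, in the order asked, and still so for the second after the job is handed in, with the robot touching nothing.
It also fails if it takes over 51 s, if anything falls off the work surface, if the arm or the gripper's body presses on something with over 40 N, if the wrist force passes 120 N, or if a joint passes its speed limit or range.

## Robot

A 6-joint arm with a two-finger parallel gripper is mounted at the origin on a cart in front of the work surface, level with it; the furniture and walls round the work are solid. World frame = base frame: x ahead of the robot, y to its left, z up, the work surface at z = 0. Lengths are in mm, angles in rad, forces in N, time in s.
With the tool pointing down it reaches from about 275 to 750 mm from the base axis. Payload 10.2 kg.
Tool frame: the origin (TCP) lies at the very end of the fingers, on their centre line; the grasp point (between the pads) lies ctrl.grip_depth behind it (ctrl.grip_depth is the distance from the TCP to the grasp point, in mm); z points along the fingers, y is the direction in which the jaws open and shut (so a half turn about z gives the same grasp; the last joint's range is limited). The gripper opens to 85 mm and grips with 20 to 120 N. Pads are 22 mm wide; open, the fingers measure 114 mm over their backs; the gripper's body (76 mm by 85 mm) begins 54 mm behind the grasp point. The pads swing forward as they close: fully open they stand 13 mm farther back than shut.
Start: joints at [1.106, 0.313, 1.498, -0, 1.331, -0.223], TCP at [125.724, 509.73, 231.294] pointing down, gripper open.
Joint ranges: [-2.94, 2.94], [-0.97, 2.17], [0.19, 2.56], [-1.23, 4.37], [0.02, 3.11], [-2.88, 2.88]. Speed limits (rad/s): [2.39, 2.39, 3.01, 3.14, 3.14, 3.14].

## Interface

Orientations are given as a unit quaternion [w, x, y, z].
In Python, from rig import telemetry, eyes, ctrl, nets gives the robot as it stands. The module is installed in compiled form; this text tells all that it offers.
- The arm moves only by the tool drive_tool, never from a script. Its argument "series" is text: rows parted by semicolons, each of 7 numbers parted by spaces: the shift along the tool's x, y, z normalised to -1 to 1, where 1 is 0.12 m, then the turn, a rotation vector about the tool's x, y, z normalised to -1 to 1, where 1 is 0.5 rad, then the opening, from 0 (shut) to 1 (fully open). In form: tx ty tz wx wy wz hand; .... A call has 1 to 20 rows; each row is the pose to reach, as a shift and turn from the pose measured when the call began, along the tool's axes at that moment; what a row does not reach only later rows make up. A row lasts 1/10 s, in which the tool goes at most 50 mm and 8.59 degrees, less where a joint would pass 70% of its speed; a pose out of reach is approached as far as the arm can. A call with a number of a shift or a turn outside -1 to 1 is refused whole. A call with a gripper value outside its range is refused whole. The fingers move at their own pace and stop on an object; "newtons" is the grip in N (left out, the last holds). Time passes only in rows, so rows that repeat a pose let the fingers close. It gives the time, the measured TCP pose, the force and the opening at its end, in the units of the state.
- telemetry.sense(): the state, without advancing time (a new reading comes with each control period).
- eyes.capture(name): name is "scene" or "top" or "wrist"; returns a dict with "frame" (384x512x3 uint8, red, green, blue), "fx", "fy", "cx", "cy" (pixels), "D" ([k1, k2, p1, p2, k3] as OpenCV has them; the pictures are not rectified), "view" (4x4, takes a point from world to camera coordinates). Camera axes: x right, y up, looking along -z (the intrinsics and any distortion apply to the point x, -y, -z); pixel columns grow to the right and rows downward; lengths in mm; the calibration is good to about 2 mm. A picture is of the moment at which its call begins. There is no depth.
- ctrl.finish_job(): hands the job in, once; it reports no verdict.
Trained networks look in a picture, given as the dict that the camera call returned (one of the last four; its "shot" number tells which), for a name from the list of things; names that differ only in an ending like _2 or _b are one class to them, and where a whole thing is asked for, a point or a joint stands for the part that bears it (a point fixed in the world has none). Each returns a list of dicts, best first, with "confidence" (0 to 1); they miss things now and then, are a little off and sometimes report something else, mostly with a low value. They report only what shows in the picture. A call takes as long as a camera call.
- nets.spot_in(name, picture): "rect" ([left, top, right, bottom] in pixels, round what is visible of it).
The state is a dict: "time_s": time; "joints": joint angles; "dq": joint speeds; "tau": joint torques, N m; "eef_pos": TCP position; "ee_rot": TCP orientation; "force": force on the tool from outside, world axes, zero at the start; "wrist_torque": the same for the moment, N m; "grip_width": opening from 0.0 (shut) to 1.0 (fully open).
Only numpy, scipy, OpenCV 4.12 (cv2) and the standard library are available. Lean on these libraries where they do the work, as an engineer would, in place of code of your own. Each camera call takes 0.05 s, during which the arm holds its last target. There are 200 camera calls.

## Working session

There is one attempt and no reset: what is moved stays moved. The work goes in short steps, Python scripts to look and compute and a tool call to move; the robot and the scene stay as the last step left them, time stands still between calls to the robot, and variables do not carry over. Pictures are saved under pics/ and viewed, about 8 in all and at most 12, crops included, and the job is handed in when it is done.

Besides the shell and the picture viewer there is one more tool, called after "Call:" as name(argument=value, ...), one argument or row to a line, values as JSON. drive_tool: Moves the arm, as the interface text tells. Scaled input: -1 to 1 covers 0.12 m each way for a shift and 0.5 rad each way for a turn. Its arguments: {"type":"object","properties":{"series":{"type":"string"},"newtons":{"type":"number"}},"required":["series"]}

```bash
mkdir -p pics; cat > h.py <<'E'
import numpy as np, cv2
from scipy.optimize import least_squares
from scipy.spatial.transform import Rotation as R
from rig import telemetry, eyes, ctrl, nets
def cam(p):
    K=np.array([[p['fx'],0,p['cx']],[0,p['fy'],p['cy']],[0,0,1.]]);V=np.array(p['view']);F=np.diag([1,-1,-1.])
    return K,np.array(p['D'],float),F@V[:3,:3],F@V[:3,3]
def proj(p,X):
    K,D,r,t=cam(p);return cv2.projectPoints(np.array(X,float).reshape(-1,1,3),cv2.Rodrigues(r)[0],t,K,D)[0].reshape(-1,2)
def onplane(p,uv,z):
    K,D,r,t=cam(p);n=cv2.undistortPoints(np.array(uv,float).reshape(-1,1,2),K,D).reshape(-1,2)
    d=np.c_[n,np.ones(len(n))]@r;c=-r.T@t
    return c+d*((z-c[2])/d[:,2])[:,None]
def save(p,n,crop=None,s=1):
    f=p['frame'][:,:,::-1]
    if crop: l,t,r,b=crop;f=f[t:b,l:r]
    cv2.imwrite('pics/'+n,cv2.resize(f,None,fx=s,fy=s,interpolation=cv2.INTER_CUBIC))
E
cat > a.py <<'E'
from h import *
import pickle
print(telemetry.sense(),ctrl.grip_depth)
P={}
for c in ['scene','top','wrist']:
    p=eyes.capture(c);P[c]=p;save(p,c+'0.png',s=1.5)
    K,D,r,t=cam(p);print(c,'campos',-r.T@t,p['fx'],D)
    for n in ['bolt_grip','clamp_base','bolt_stand','flange_edge','weight_500g','cutting_ring_2','spare_cone']:
        try:
            for q in nets.spot_in(n,p)[:2]:
                l,tt,rr,b=q['rect'];print(n,round(q['confidence'],2),np.round(q['rect']),onplane(p,[[(l+rr)/2,(tt+b)/2]],10)[0].round())
        except Exception as e: print(n,e)
pickle.dump(P,open('P.pkl','wb'))
E
python3 a.py
```

```text
{'time_s': 0.0, 'joints': array([ 1.10555924e+00,  3.13482102e-01,  1.49844772e+00,  2.30614506e-05,
        1.33102470e+00, -2.23391239e-01]), 'dq': array([ 1.72738552e-05,  2.21692466e-04, -1.77712493e-03,  9.39441745e-04,
        3.67485395e-04,  1.68552508e-03]), 'tau': array([ 1.28234944e-03, -4.12262642e+01, -2.59737933e+01, -1.50340552e-04,
        4.12862515e-03, -1.93464636e-06]), 'eef_pos': array([125.61471181, 509.47797711, 230.71465646]), 'ee_rot': array([-2.40391195e-04,  1.20631140e-01,  9.92697166e-01, -6.37186255e-04]), 'force': array([-0.50872185, -0.6127523 ,  0.30039121]), 'wrist_torque': array([ 0.07449449, -0.00737686,  0.0675837 ]), 'grip_width': 1.0027377569480642} 18.700000000000003
scene campos [ -83.27063828 -666.35952491  530.02878224] 386.48762255566345 [-0.09269006  0.          0.          0.          0.        ]
bolt_grip 0.84 [334. 227. 354. 258.] [ 548. -229.   10.]
clamp_base 0.75 [208. 173. 300. 215.] [532.  86.  10.]
bolt_stand 0.81 [325. 248. 369. 274.] [ 496. -279.   10.]
flange_edge 0.98 [206. 171. 300. 217.] [530.  87.  10.]
weight_500g 0.66 [21
[... 282 characters left out ...]
 [0.02585066 0.         0.         0.         0.        ]
bolt_grip 0.51 [351. 179. 373. 199.] [ 515. -272.   10.]
clamp_base 0.63 [172. 151. 275. 216.] [527.  87.  10.]
bolt_stand 0.86 [344. 178. 382. 207.] [ 505. -275.   10.]
bolt_stand 0.74 [236. 224. 249. 241.] [398.  38.  10.]
flange_edge 0.71 [173. 152. 272. 216.] [525.  91.  10.]
weight_500g 0.53 [233. 227. 246. 241.] [395.  45.  10.]
cutting_ring_2 0.68 [318. 194. 330. 210.] [ 479. -173.   10.]
spare_cone 0.64 [133. 170. 148. 182.] [545. 306.  10.]
spare_cone 0.29 [171. 152. 274. 215.] [527.  92.  10.]
wrist campos [ 55.91826292 527.03066596 374.41547155] 323.4317786395194 [-0.04163533  0.          0.          0.          0.        ]
```

```bash
python3 - <<'E'
import pickle
from h import *
P=pickle.load(open('P.pkl','rb'))
a=P['top'];f=a['frame'][:,:,::-1][130:250,120:400];g=P['scene']['frame'][:,:,::-1][150:290,190:390]
cv2.imwrite('pics/t.png',cv2.resize(f,(784,336),interpolation=cv2.INTER_CUBIC));cv2.imwrite('pics/s.png',cv2.resize(g,(800,560),interpolation=cv2.INTER_CUBIC))
E
```

```text
(no output)
```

View pics/t.png

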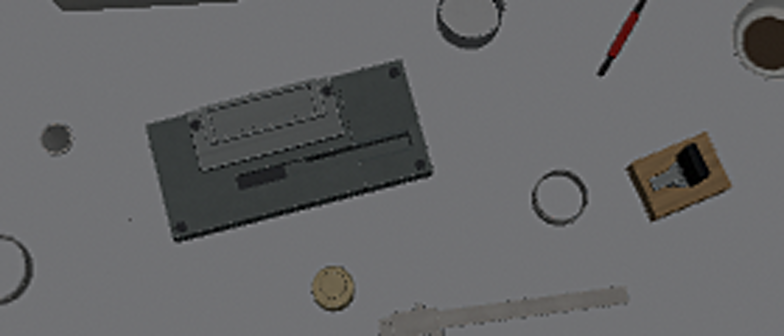

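View pics/s.png

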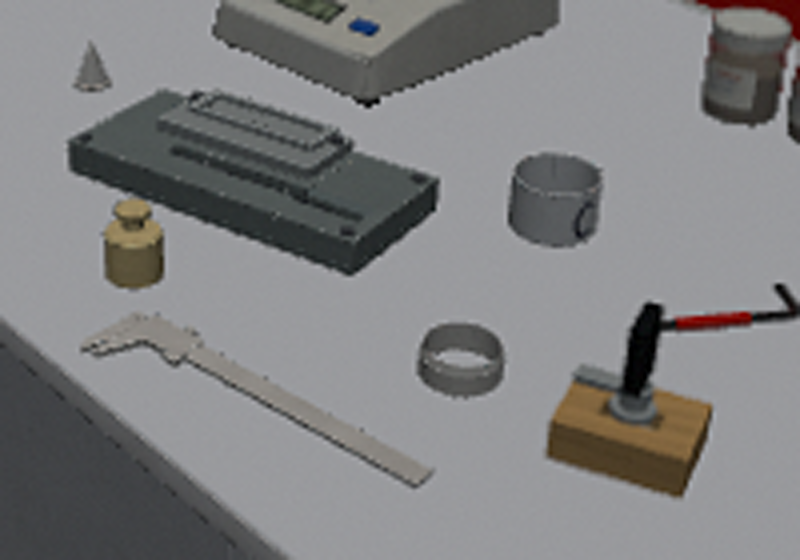

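The top view shows the plate at crop corners (146,126), (402,60), (431,172) and (175,236). The slot runs from (410,137) to (240,183), with its flared end on the right, and the bolt is at (693,165) with its toe pointing left and down. The scene view agrees.

```bash
cat >> h.py <<'E'
def pose(): s=telemetry.sense();q=s['ee_rot'];return s,s['eef_pos'],R.from_quat([q[1],q[2],q[3],q[0]])
def down(yaw): # tool y at yaw (deg), z down
    a=np.radians(yaw);y=np.array([np.cos(a),np.sin(a),0]);z=np.array([0,0,-1.]);return R.from_matrix(np.c_[np.cross(y,z),y,z])
def to(pos,yaw):
    s,p,r=pose();d=r.inv().apply(np.array(pos)-p)/120;w=(r.inv()*down(yaw)).as_rotvec()/.5
    m=max(1,abs(d).max(),abs(w).max());print('TO',pos,yaw,d.round(3),w.round(3),'scale',round(m,2));return d,w
E
cat > b.py <<'E'
from h import *
import pickle
P=pickle.load(open('P.pkl','rb'));p=P['top']
uv=np.array([[146,126],[402,60],[431,172],[175,236]])/2.8+[120,130]
X=onplane(p,uv,26)[:,:2];M=np.array([[75,145],[75,-100],[-35,-100],[-35,145]])
def f(v):
    c,s=np.cos(v[2]),np.sin(v[2]);return (M@np.array([[c,s],[-s,c]])+v[:2]-X).ravel()
o=least_squares(f,[500,50,.2]);print('plate',o.x,np.degrees(o.x[2]),f(o.x).round(1))
g=np.array([[693,165],[655,185]])/2.8+[120,130];print('grip',onplane(p,g[:1],85),'toe',onplane(p,g[1:],61))
for n in ['wrist']:
    q=P[n];K,D,r,t=cam(q);print('wrist look',r[2])
to([380,150,231],105)
E
python3 b.py
```

```text
plate [5.11423819e+02 6.11698920e+01 2.62951005e-01] 15.065982799291977 [ 1.6  0.5  0.3 -0.3  0.5 -2.2 -2.4  2. ]
grip [[ 498.85081192 -268.43622224   85.        ]] toe [[ 485.50865546 -239.85550339   61.        ]]
wrist look [ 0.27741813 -0.06897873 -0.95826986]
TO [380, 150, 231] 105 [-2.775e+00 -2.403e+00  2.000e-03] [-0.    -0.    -1.007] scale 2.78
```

Call:
drive_tool(
  series="-1 -0.87 0 0 0 -1 1;-1 -0.87 0 0 0 -1 1;-1 -0.87 0 0 0 -1 1;-1 -0.87 0 0 0 -1 1",
)

```text
time_s: 1.6
eef_pos: [218.3, 377.8, 231.4]
ee_rot: [0.0, -0.131, 0.991, -0.0]
force: [-0.0, -0.4, -0.5]
grip_width: 0.997
```

```bash
python3 -c "
from h import *
print(pose()[0]['time_s']);to([470,80,231],105)"
```

```text
1.6
TO [470, 80, 231] 105 [-1.384 -2.94   0.004] [-0.     0.001  0.   ] scale 2.94
```

Call:
drive_tool(
  series="-0.47 -1 0 0 0 0 1;-0.47 -1 0 0 0 0 1;-0.47 -1 0 0 0 0 1",
)

```text
time_s: 1.9
eef_pos: [305.1, 274.5, 231.7]
ee_rot: [0.001, -0.13, 0.992, -0.0]
force: [0.6, 0.3, -0.4]
grip_width: 1.002
```

Call:
drive_tool(
  series="-0.47 -1 0 0 0 0 1;-0.47 -1 0 0 0 0 1;-0.47 -1 0 0 0 0 1;-0.47 -1 0 0 0 0 1",
)

```text
time_s: 2.3
eef_pos: [392.7, 170.3, 231.7]
ee_rot: [0.001, -0.128, 0.992, -0.0]
force: [-0.3, 0.5, 0.5]
grip_width: 0.999
```

```bash
python3 -c "
from h import *
import pickle
p=eyes.capture('wrist');pickle.dump(p,open('w1.pkl','wb'));save(p,'w1.png',s=1.5)
print(pose());to([490,-230,200],118)"
```

```text
({'time_s': 2.35, 'joints': array([ 1.38208453e-01,  9.45350154e-02,  1.76690075e+00, -2.27622701e-04,
        1.27923167e+00, -1.68999013e+00]), 'dq': array([ 0.06080782, -0.01648883,  0.01986628,  0.00757434,  0.00392497,
        0.0217267 ]), 'tau': array([ -2.2548835 , -29.38550413, -26.09438896,  -0.14496812,
        -0.09942598,  -0.2595748 ]), 'eef_pos': array([391.38198191, 171.80283757, 231.66645768]), 'ee_rot': array([ 4.63626478e-04, -1.28378503e-01,  9.91725130e-01, -1.04620045e-04]), 'force': array([ 0.25229326, -0.02991606,  0.32451797]), 'wrist_torque': array([0.00574311, 0.0202074 , 0.0186643 ]), 'grip_width': 1.0051688717268104}, array([391.38198191, 171.80283757, 231.66645768]), Rotation.from_matrix(array([[-9.67037490e-01, -2.54632279e-01,  9.46441989e-04],
                            [-2.54632473e-01,  9.67037898e-01, -8.84693088e-05],
                            [-8.92718130e-04, -3.26548002e-04, -9.99999548e-01]])))
TO [490, -230, 200] 118 [ 0.058 -3.447  0.265] [-0.001  0.002 -0.462] scale 3.45
```

View pics/w1.png

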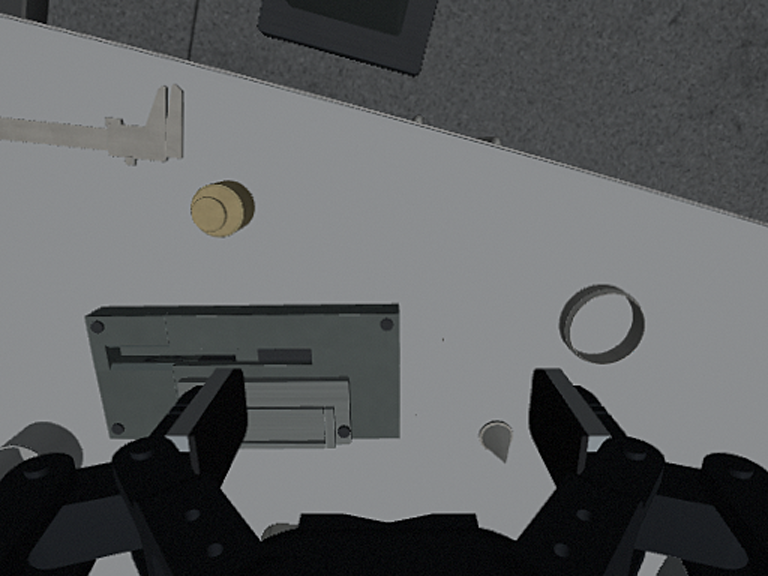

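The wrist view shows the plate's top corners at about (86,317), (399,313), (399,438) and (110,438). The slot's flared end is at the left, x≈107, and the slot ends at x≈312. The cone is at (495,437) and the weight at (222,210). I'll take one closer look at the slot on the way.

Call:
drive_tool(
  series="-0.5 -1 0.3 0 0 0 1;-0.92 -1 0.6 0 0 0 1;-0.92 -1 0.6 0 0 0 1;-0.92 -1 0.6 0 0 0 1;-0.92 -1 0.6 0 0 0 1",
)

```text
time_s: 2.85
eef_pos: [529.6, 83.3, 157.3]
ee_rot: [-0.001, -0.128, 0.992, 0.0]
force: [-0.4, 0.2, -0.3]
grip_width: 1.003
```

Call:
drive_tool(
  series="0 -0.3 0 0 0 0 1;0 -0.3 0 0 0 0 1;0 -0.3 0 0 0 0 1",
)

```text
time_s: 3.15
eef_pos: [538.2, 49.5, 157.7]
ee_rot: [-0.001, -0.128, 0.992, 0.0]
force: [0.5, -0.8, 0.4]
grip_width: 1.0
```

```bash
python3 -c "
from h import *
import pickle
p=eyes.capture('wrist');pickle.dump(p,open('w2.pkl','wb'));save(p,'w2.png',s=1.5)
print(pose()[1]);to([490,-230,200],118)"
```

```text
[538.21360725  49.7689121  157.73502067]
TO [490, -230, 200] 118 [ 0.983 -2.152 -0.352] [ 0.002 -0.004 -0.463] scale 2.15
```

View pics/w2.png

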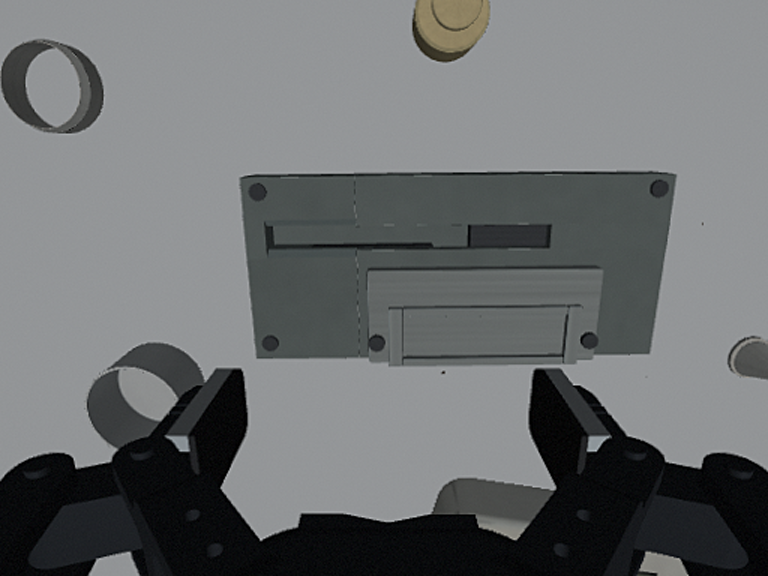

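A close, clear view: plate corners at (241,178), (676,175), (650,353) and (257,357). The slot's right end is at x=551, rows 224–248. The flare spans x 265–357, rows 222–255.

```bash
cat > fit.py <<'E'
from h import *
import pickle
M=np.array([[-35,-100],[-35,145],[75,145],[75,-100],[-7,76],[7,76],[-11,-88],[11,-88],[11,-36]],float)
U2=np.array([[241,178],[676,175],[650,353],[257,357],[551,224],[551,248],[265,222],[265,255],[357,254]])/1.5
U1=np.array([[86,317],[399,314],[399,438],[110,438]])/1.5
p2=pickle.load(open('w2.pkl','rb'));p1=pickle.load(open('w1.pkl','rb'));pt=pickle.load(open('P.pkl','rb'))['top']
UT=np.array([[431,172],[402,60],[146,126],[175,236]])/2.8+[120,130]
def f(v,p,M,U):
    X=onplane(p,U,26)[:,:2];c,s=np.cos(v[2]),np.sin(v[2]);return M@np.array([[c,s],[-s,c]])+v[:2]-X
for p,m,U in [(p2,M,U2),(p1,M[:4],U1),(pt,M[[0,3,2,1]],UT)]:
    o=least_squares(lambda v:f(v,p,m,U).ravel(),[511,61,.26]);print(o.x.round(2),np.degrees(o.x[2]).round(2),f(o.x,p,m,U).round(1).tolist())
E
python3 fit.py
```

```text
[5.1431e+02 6.1510e+01 2.6000e-01] 15.15 [[-0.6, -0.8], [-0.8, 0.2], [0.6, -0.1], [0.6, -0.2], [-0.3, 0.4], [0.0, -0.8], [-1.5, -0.5], [0.7, 1.6], [1.2, 0.2]]
[5.1468e+02 6.1380e+01 2.6000e-01] 15.16 [[-0.4, -1.1], [-0.2, 0.4], [0.1, 0.7], [0.4, 0.0]]
[5.1142e+02 6.1170e+01 2.6000e-01] 15.07 [[0.5, -2.2], [0.3, -0.3], [1.6, 0.5], [-2.4, 2.0]]
```

Call:
drive_tool(
  series="0.49 -1 -0.35 0 0 -0.46 1;0.49 -1 -0.35 0 0 -0.46 1;0.49 -1 -0.35 0 0 -0.46 1;0.49 -1 -0.35 0 0 -0.46 1",
)

```text
time_s: 3.6
eef_pos: [511.8, -83.9, 201.9]
ee_rot: [0.0, -0.24, 0.971, -0.001]
force: [0.5, 0.7, 0.3]
grip_width: 0.998
```

```bash
python3 -c "
from h import *
to([520,-200,200],118)"
```

```text
TO [520, -200, 200] 118 [ 0.39  -0.888  0.018] [-0.004  0.    -0.009] scale 1
```

Call:
drive_tool(
  series="0.48 -1 0 0 0 0 1;0.48 -1 0 0 0 0 1;0.48 -1 0 0 0 0 1;0.48 -1 0 0 0 0 1",
)

```text
time_s: 4.0
eef_pos: [516.7, -218.9, 202.0]
ee_rot: [0.0, -0.239, 0.971, -0.001]
force: [-0.3, 1.1, -0.3]
grip_width: 1.002
```

Call:
drive_tool(
  series="0 -0.25 0.1 0 0 0 1;0 -0.25 0.1 0 0 0 1;0 -0.25 0.1 0 0 0 1",
)

```text
time_s: 4.3
eef_pos: [530.9, -243.6, 189.9]
ee_rot: [0.0, -0.239, 0.971, -0.001]
force: [0.5, 0.3, 0.2]
grip_width: 1.0
```

```bash
python3 -c "
from h import *
import pickle
p=eyes.capture('wrist');pickle.dump(p,open('w3.pkl','wb'));save(p,'w3.png',s=1.5)
for n in ['bolt_grip','bolt_stand']:print(n,nets.spot_in(n,p)[:2])
print(pose()[1])"
```

```text
bolt_grip [{'rect': [230.1, 119.1, 282.0, 167.5], 'confidence': 0.92}]
bolt_stand [{'rect': [200.4, 101.4, 288.5, 169.0], 'confidence': 0.61}]
[ 530.83107862 -243.9717783   190.69499039]
```

View pics/w3.png

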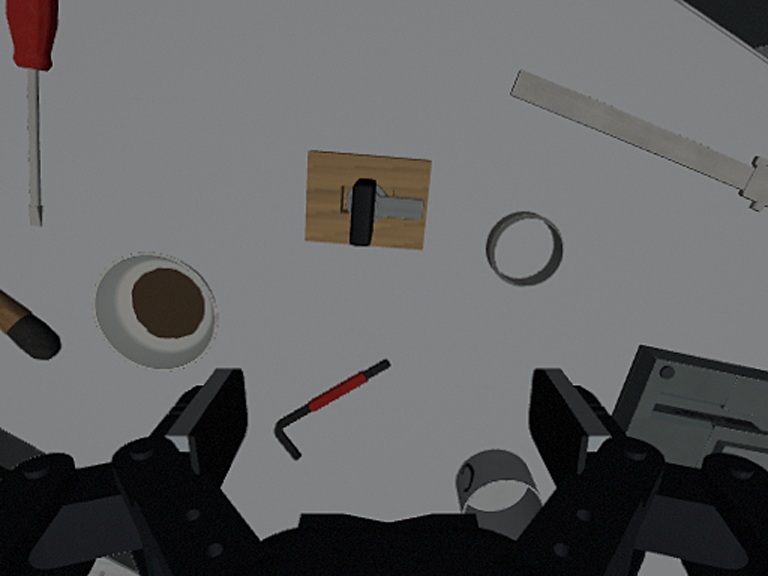

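The stand's top corners are at (309,150), (431,160), (423,250) and (305,241). The black grip spans x 351–376, y 178–246, and the toe end is at about (424,209), pointing right.

```bash
cat > g.py <<'E'
from h import *
import pickle
p=pickle.load(open('w3.pkl','rb'))
U=np.array([[309,150],[431,160],[423,250],[305,241]])/1.5
X=onplane(p,U,26)[:,:2];print('stand',X.mean(0),[np.degrees(np.arctan2(*(b-a)[::-1])).round(1) for a,b in [(X[0],X[1]),(X[3],X[2])]],np.linalg.norm(X[1]-X[0]),np.linalg.norm(X[2]-X[1]))
g=cv2.cvtColor(p['frame'],cv2.COLOR_RGB2GRAY);roi=np.zeros_like(g);roi[105:175,215:290]=1
m=((g<45)&(roi>0)).astype(np.uint8)
n,l,st,_=cv2.connectedComponentsWithStats(m);k=1+st[1:,4].argmax();m=(l==k);print(st[k])
bx=np.array([[a*5.5,b*16,c*21] for a in(-1,1) for b in(-1,1) for c in(-1,1)])
def hull(v):
    q=proj(p,R.from_euler('z',v[2],degrees=True).apply(bx)+[v[0],v[1],67]);h=cv2.convexHull((q*16).astype(np.int32));z=np.zeros((384*4,512*4),np.uint8);cv2.fillConvexPoly(z,(h/4).astype(np.int32),255);return cv2.resize(z,(512,384),interpolation=cv2.INTER_AREA)/255.
from scipy.optimize import minimize
c=lambda v:abs(hull(v)-m)[100:180,200:300].sum()
o=minimize(c,[497,-268,113],method='Nelder-Mead',options=dict(initial_simplex=[[497,-268,113],[503,-268,113],[497,-262,113],[497,-268,121]]));print(o.x,o.fun,m.sum())
t=onplane(p,np.array([[424,209]])/1.5,44)[0,:2];print('toe',t, 'axis from toe',t-34*np.array([np.cos(np.radians(o.x[2])),np.sin(np.radians(o.x[2]))]),'yaw',np.degrees(np.arctan2(*(t-o.x[:2])[::-1])),np.linalg.norm(t-o.x[:2]))
to([*o.x[:2],110],o.x[2])
save(p,'w3c.png',(190,90,300,180),5)
E
python3 g.py
```

```text
stand [ 505.01395673 -272.70538128] [np.float64(113.0), np.float64(113.2)] 74.99806146007737 56.62467077233612
[233 119  18  45 670]
[ 504.95573898 -272.73988064  111.73685864] 54.36470588235294 670
toe [ 491.14561901 -240.93561157] axis from toe [ 503.73732848 -272.51802524] yaw 113.47155629200651 34.673202106209
TO [np.float64(504.9557389771328), np.float64(-272.73988064141054), 110] 111.73685863517409 [ 0.303 -0.11   0.673] [-0.006  0.001  0.208] scale 1
```

Call:
drive_tool(
  series="0.3 -0.11 0.3 -0.006 0 0.16 0.6;0.303 -0.11 0.65 -0.006 0 0.16 0.6;0.303 -0.11 0.67 -0.006 0 0.16 0.6;0.303 -0.11 0.67 -0.006 0 0.16 0.6;0.303 -0.11 0.67 -0.006 0 0.16 0.6",
)

```text
time_s: 4.95
eef_pos: [506.2, -272.7, 112.8]
ee_rot: [0.002, -0.201, 0.98, -0.001]
force: [0.5, -0.2, 0.6]
grip_width: 0.599
```

```bash
python3 -c "
from h import *
to([505,-272.7,52],113.1);p=eyes.capture('wrist');save(p,'w4.png',(140,150,372,340),3)"
```

```text
TO [505, -272.7, 52] 113.1 [0.01  0.006 0.506] [-0.006  0.005  0.003] scale 1
```

View pics/w4.png

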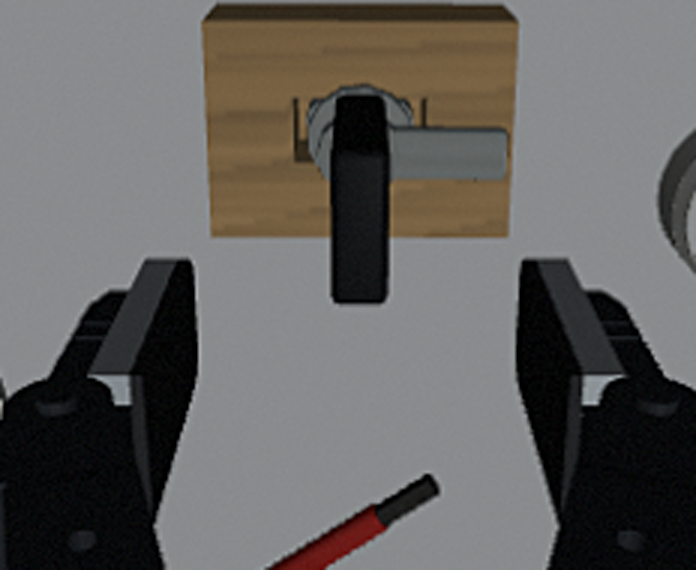

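The grip (crop x≈360) sits centred between the fingertips (mid ≈357) and parallel to them. Going down and closing.

Call:
drive_tool(
  series="0.008 0.006 0.25 -0.006 0.005 0 0.6;0.008 0.006 0.45 -0.006 0.005 0 0.6;0.008 0.006 0.5 -0.006 0.005 0 0.6;0.008 0.006 0.506 -0.006 0.005 0 0.6;0.008 0.006 0.506 -0.006 0.005 0 0.6;0.008 0.006 0.506 -0.006 0.005 0 0.3;0.008 0.006 0.506 -0.006 0.005 0 0.1;0.008 0.006 0.506 -0.006 0.005 0 0;0.008 0.006 0.506 -0.006 0.005 0 0;0.008 0.006 0.506 -0.006 0.005 0 0;0.008 0.006 0.506 -0.006 0.005 0 0;0.008 0.006 0.506 -0.006 0.005 0 0",
  newtons=50,
)

```text
time_s: 6.2
eef_pos: [505.4, -272.7, 52.7]
ee_rot: [0.0, -0.201, 0.98, -0.0]
force: [-1.0, 1.9, 6.1]
grip_width: 0.122
```

```bash
python3 -c "
from h import *
s=pose()[0];print(s['force'],s['eef_pos'],s['grip_width']);to([505,-272.7,52],113.1)"
```

```text
[-1.03702108  1.94108035  6.08227576] [ 505.40913032 -272.71163056   52.68328302] 0.12158286455008148
TO [505, -272.7, 52] 113.1 [0.003 0.001 0.006] [-0.002  0.001  0.003] scale 1
```

Call:
drive_tool(
  series="0 0 -0.1 0 0 0 0;0 0 -0.25 0 0 0 0;0 0 -0.5 0 0 0 0;0 0 -0.6 0 0 0 0;0 0 -0.6 0 0 0 0;0 0 -0.6 0 0 0 0;0 0 -0.6 0 0 0 0",
  newtons=50,
)

```text
time_s: 6.9
eef_pos: [504.8, -272.3, 123.2]
ee_rot: [-0.001, -0.201, 0.98, 0.001]
force: [-0.1, 0.3, -1.2]
grip_width: 0.123
```

```bash
cat > st.py <<'E'
from h import *
import sys
C=np.array([514.3,61.5]);Y=15.15
def cl(x,y): a=np.radians(Y);return C+[x*np.cos(a)-y*np.sin(a),x*np.sin(a)+y*np.cos(a)]
def tocl(p): a=np.radians(Y);d=np.array(p[:2])-C;return np.array([d[0]*np.cos(a)+d[1]*np.sin(a),-d[0]*np.sin(a)+d[1]*np.cos(a)])
if __name__=='__main__':
    s,p,r=pose();yy=r.as_matrix()[:,1];a=np.radians(Y);F=s['force']
    print('t',s['time_s'],'clamp xy',tocl(p).round(2),'z',p[2].round(2),'yaw-Y',(np.degrees(np.arctan2(yy[1],yy[0]))-Y).round(2),'Fcl',[round(F[0]*np.cos(a)+F[1]*np.sin(a),1),round(-F[0]*np.sin(a)+F[1]*np.cos(a),1),round(F[2],1)],'Mz',s['wrist_torque'].round(2),'w',s['grip_width'].round(3))
    if len(sys.argv)>1: x,y,z,w=map(float,sys.argv[1:5]);to([*cl(x,y),z],Y+w)
E
python3 st.py 0 -62 120 90
```

```text
Traceback (most recent call last):
  File "st.py", line 8, in <module>
    print('t',s['time_s'],'clamp xy',tocl(p).round(2),'z',p[2].round(2),'yaw-Y',(np.degrees(np.arctan2(yy[1],yy[0]))-Y).round(2),'Fcl',[round(F[0]*np.cos(a)+F[1]*np.sin(a),1),round(-F[0]*np.sin(a)+F[1]*np.cos(a),1),round(F[2],1)],'Mz',s['wrist_torque'].round(2),'w',s['grip_width'].round(3))
                                                                                                                                                                                                                                                                          ^^^^^^^^^^^^^^^^^^^^^
AttributeError: 'float' object has no attribute 'round'
```

```bash
sed -i "s/,s\['grip_width'\].round(3)/,round(s['grip_width'],3)/" st.py; python3 st.py 0 -62 120 90
```

```text
t 6.9 clamp xy [ -96.38 -319.67] z 123.25 yaw-Y 98.02 Fcl [np.float64(0.0), np.float64(0.3), np.float64(-1.2)] Mz [ 0.01 -0.02 -0.03] w 0.123
TO [np.float64(530.5035104756279), np.float64(1.654814326746255), 120.0] 105.15 [-1.095  2.014  0.029] [ 0.003 -0.002  0.28 ] scale 2.01
```

Call:
drive_tool(
  series="-0.15 0.3 0 0 0 0.1 0;-0.35 0.7 0.01 0 0 0.14 0;-0.54 1 0.01 0 0 0.14 0;-0.54 1 0.01 0 0 0.14 0;-0.54 1 0.01 0 0 0.14 0",
)

```text
time_s: 7.4
eef_pos: [517.0, -135.6, 121.4]
ee_rot: [-0.001, -0.167, 0.986, 0.001]
force: [-0.8, -1.0, -1.1]
grip_width: 0.119
```

```bash
python3 st.py 0 -62 110 90
```

```text
t 7.4 clamp xy [ -48.89 -190.98] z 121.43 yaw-Y 94.12 Fcl [np.float64(-1.1), np.float64(-0.8), np.float64(-1.1)] Mz [-0.05 -0.04  0.09] w 0.119
TO [np.float64(530.5035104756279), np.float64(1.654814326746255), 110.0] 105.15 [-0.484  1.043  0.097] [ 0.004 -0.004  0.144] scale 1.04
```

Call:
drive_tool(
  series="-0.15 0.3 0 0 0 0.1 0;-0.35 0.7 0.05 0 0 0.14 0;-0.484 1 0.09 0 0 0.144 0;-0.484 1 0.09 0.004 -0.004 0.144 0;-0.484 1 0.09 0.004 -0.004 0.144 0;-0.484 1 0.09 0.004 -0.004 0.144 0",
)

```text
time_s: 8.0
eef_pos: [532.4, -4.8, 110.6]
ee_rot: [-0.0, -0.131, 0.991, -0.0]
force: [-0.1, 0.2, -2.2]
grip_width: 0.126
```

```bash
python3 st.py 0 -60 80 90; python3 - <<'E'
from h import *
import pickle
p=eyes.capture('wrist');pickle.dump(p,open('w5.pkl','wb'));save(p,'w5.png',(100,20,420,260),2.5)
p=eyes.capture('scene');save(p,'s5.png',(180,120,340,240),5)
E
```

```text
t 8.0 clamp xy [  0.13 -68.68] z 110.65 yaw-Y 89.89 Fcl [np.float64(-0.0), np.float64(0.2), np.float64(-2.2)] Mz [-0.02 -0.01 -0.02] w 0.126
TO [np.float64(529.9808165893173), np.float64(3.58530418717379), 80.0] 105.15 [0.001 0.072 0.255] [-0.001 -0.    -0.004] scale 1
```

View pics/w5.png

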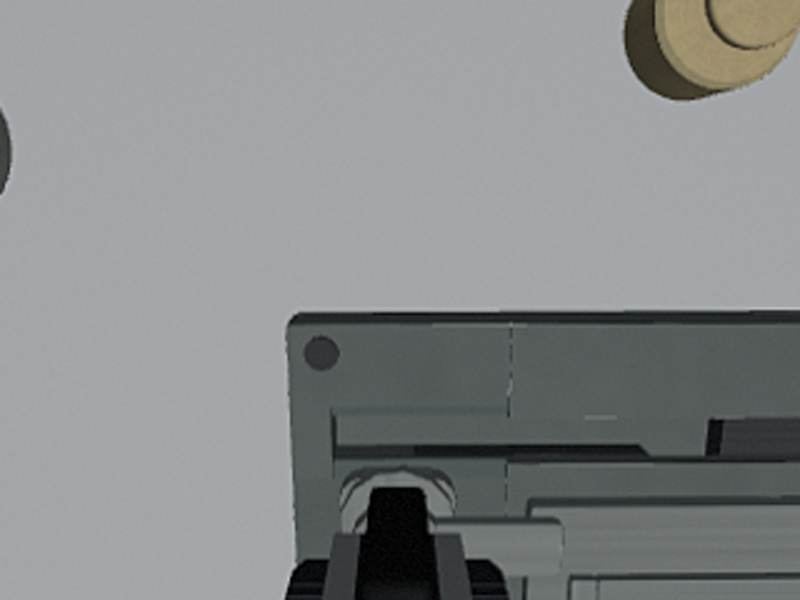

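```bash
python3 - <<'E'
from h import *
import pickle
p=pickle.load(open('w5.pkl','rb'));s,q,r=pose()
T=lambda X:(proj(p,q+r.apply(X))-[100,20])*2.5
# bolt frame: bolt x = tool y, bolt y=tool x*? z up=-tool z ; bolt y = z x x
def B(x,y,z):  # bolt coords -> tool ; grip at tool z=-14.3
    bx=np.array([0,1,0.]);bz=np.array([0,0,-1.]);by=np.cross(bz,bx);return x*bx+y*by+z*bz+np.array([0,0,-14.3])
print('by',np.cross([0,0,-1.],[0,1,0]))
a=np.linspace(0,2*np.pi,73);c=T([B(13*np.cos(t),13*np.sin(t),-38) for t in a]);c0=T([B(13*np.cos(t),13*np.sin(t),-41) for t in a])
print('collar top x',c.min(0),c.max(0),'bot',c0.min(0),c0.max(0))
print('toe top corners',T([B(34,6,-23),B(34,-6,-23),B(34,6,-29),B(34,-6,-29)]).round())
print('grip top',T([B(-5.5,16,21),B(5.5,16,21),B(-5.5,16,-21),B(5.5,16,-21)]).round())
E
```

```text
by [ 1. -0.  0.]
collar top x [339.79502556 468.20320139] [456.31106104 575.85754543] bot [340.67704864 463.69286958] [455.37207253 569.88996038]
toe top corners [[565. 525.]
 [562. 578.]
 [560. 514.]
 [556. 565.]]
grip top [[362. 582.]
 [436. 582.]
 [370. 483.]
 [426. 483.]]
```

View pics/s5.png

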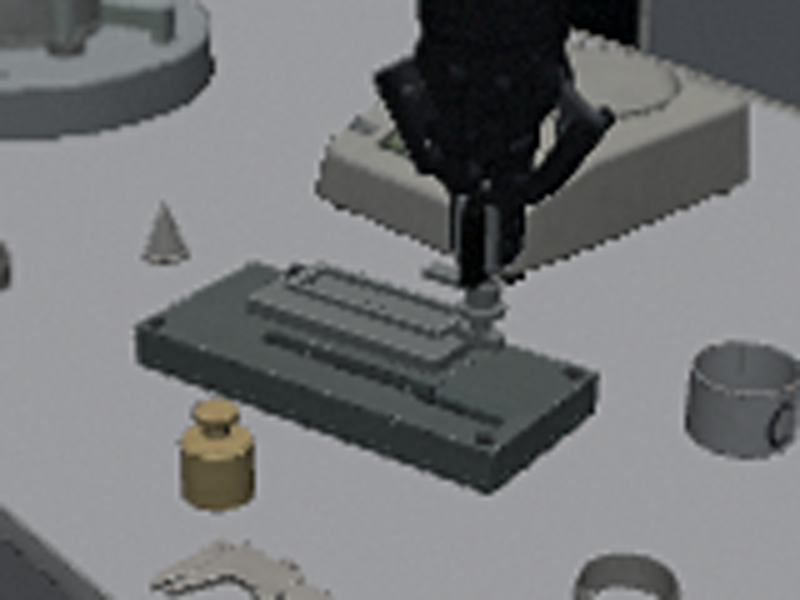

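Projected collar edges (340–456) match the image, with only about 0.7 mm lateral offset. The head is above the flare, so I'll go lower.

Call:
drive_tool(
  series="0.003 0.05 0.12 0 0 0 0;0.003 0.055 0.25 0 0 0 0;0.003 0.055 0.3 0 0 0 0;0.003 0.055 0.3 0 0 0 0;0.003 0.055 0.3 0 0 0 0",
)

```text
time_s: 8.6
eef_pos: [530.7, 1.0, 75.3]
ee_rot: [0.0, -0.13, 0.991, -0.0]
force: [0.4, 0.0, -0.9]
grip_width: 0.121
```

```bash
python3 st.py -0.4 -62 66 90
```

```text
t 8.6 clamp xy [-1.000e-02 -6.265e+01] z 75.31 yaw-Y 89.83 Fcl [np.float64(0.4), np.float64(-0.1), np.float64(-0.9)] Mz [ 0.01 -0.01 -0.04] w 0.121
TO [np.float64(530.1174125035424), np.float64(1.550275549484141), 66.0] 105.15 [0.003 0.005 0.078] [-0.001  0.002 -0.006] scale 1
```

Call:
drive_tool(
  series="0.003 0 0.015 0 0 -0.006 0;0.003 0 0.03 0 0 -0.006 0;0.003 0 0.045 0 0 -0.006 0;0.003 0 0.06 0 0 -0.006 0;0.003 0 0.07 0 0 -0.006 0;0.003 0 0.078 0 0 -0.006 0;0.003 0 0.078 0 0 -0.006 0",
)

```text
time_s: 9.3
eef_pos: [530.3, 1.0, 65.8]
ee_rot: [0.0, -0.132, 0.991, -0.0]
force: [1.6, 0.1, -2.0]
grip_width: 0.115
```

```bash
python3 st.py -0.4 -62 54 90
```

```text
t 9.3 clamp xy [ -0.4  -62.58] z 65.84 yaw-Y 90.0 Fcl [np.float64(1.6), np.float64(-0.4), np.float64(-2.0)] Mz [-0.   -0.01 -0.04] w 0.115
TO [np.float64(530.1174125035424), np.float64(1.550275549484141), 54.0] 105.15 [0.    0.005 0.099] [-0.001  0.001  0.   ] scale 1
```

Call:
drive_tool(
  series="-0.003 0 0.015 0 0 0 0;-0.003 0 0.03 0 0 0 0;-0.003 0 0.045 0 0 0 0;-0.003 0 0.06 0 0 0 0;-0.003 0 0.075 0 0 0 0;-0.003 0 0.085 0 0 0 0;-0.003 0 0.094 0 0 0 0;-0.003 0 0.098 0 0 0 0;-0.003 0 0.098 0 0 0 0",
)

```text
time_s: 10.2
eef_pos: [530.6, 1.1, 54.1]
ee_rot: [0.0, -0.132, 0.991, -0.0]
force: [-0.6, -0.2, -2.8]
grip_width: 0.122
```

```bash
python3 st.py 0 -62 53 90
```

```text
t 10.2 clamp xy [-2.000e-02 -6.261e+01] z 54.06 yaw-Y 90.0 Fcl [np.float64(-0.6), np.float64(-0.0), np.float64(-2.8)] Mz [ 0.02 -0.03  0.  ] w 0.122
TO [np.float64(530.5035104756279), np.float64(1.654814326746255), 53.0] 105.15 [-0.     0.005  0.009] [-0.001  0.001  0.   ] scale 1
```

Call:
drive_tool(
  series="0 0 0.004 0 0 0 0;0 0 0.006 0 0 0 0;0 0 0.008 0 0 0 0;0 0 0.01 0 0 0 0;0 0 0.01 0 0 0 0",
)

```text
time_s: 10.7
eef_pos: [530.6, 1.1, 52.8]
ee_rot: [0.0, -0.132, 0.991, -0.0]
force: [0.6, 0.1, -2.1]
grip_width: 0.123
```

```bash
python3 st.py 0 -62 53 90
```

```text
t 10.7 clamp xy [-6.000e-02 -6.258e+01] z 52.81 yaw-Y 90.0 Fcl [np.float64(0.6), np.float64(-0.1), np.float64(-2.1)] Mz [-0.01 -0.    0.01] w 0.123
TO [np.float64(530.5035104756279), np.float64(1.654814326746255), 53.0] 105.15 [-0.001  0.005 -0.002] [-0.001  0.001  0.   ] scale 1
```

Call:
drive_tool(
  series="0 0.03 0 0 0 0 0;0 0.07 0 0 0 0 0;0 0.11 0 0 0 0 0;0 0.15 0 0 0 0 0;0 0.19 0 0 0 0 0;0 0.23 0 0 0 0 0;0 0.27 0 0 0 0 0;0 0.31 0 0 0 0 0;0 0.35 0 0 0 0 0;0 0.39 0 0 0 0 0;0 0.43 0 0 0 0 0;0 0.46 0 0 0 0 0;0 0.47 0 0 0 0 0;0 0.47 0 0 0 0 0",
)

```text
time_s: 12.1
eef_pos: [515.8, 55.6, 52.8]
ee_rot: [0.0, -0.132, 0.991, -0.0]
force: [-0.5, -0.8, -2.1]
grip_width: 0.118
```

```bash
python3 st.py 0 0 53 90
```

```text
t 12.1 clamp xy [-0.06 -6.07] z 52.78 yaw-Y 90.02 Fcl [np.float64(-0.7), np.float64(-0.6), np.float64(-2.1)] Mz [-0.02 -0.04 -0.04] w 0.118
TO [np.float64(514.3), np.float64(61.5), 53.0] 105.15 [-0.     0.051 -0.002] [-0.001  0.001  0.001] scale 1
```

```bash
python3 - <<'E'
from st import *
import pickle
p=pickle.load(open('w2.pkl','rb'));q=pickle.load(open('w5.pkl','rb'))
for z in (6,12,18,26):
    print(z,[tocl(x).round(1).tolist() for x in onplane(p,np.array([[467,236]])/1.5,z)],[tocl(x).round(1).tolist() for x in onplane(q,np.array([[708,437],[722,437]])/2.5+[100,20],z)])
E
```

```text
6 [[3.6, 30.9]] [[5.5, 31.6], [5.5, 36.2]]
12 [[2.4, 29.9]] [[3.6, 29.1], [3.6, 33.6]]
18 [[1.3, 28.9]] [[1.7, 26.7], [1.8, 31.1]]
26 [[-0.2, 27.6]] [[-0.8, 23.5], [-0.7, 27.7]]
```

Call:
drive_tool(
  series="0 0.01 0 0 0 0 0;0 0.02 0 0 0 0 0;0 0.03 0 0 0 0 0;0 0.04 0 0 0 0 0;0 0.05 0 0 0 0 0;0 0.055 0 0 0 0 0",
)

```text
time_s: 12.7
eef_pos: [514.1, 62.1, 52.8]
ee_rot: [0.0, -0.132, 0.991, -0.0]
force: [-0.0, 0.7, -1.4]
grip_width: 0.125
```

Call:
drive_tool(
  series="0 0.01 0 0 0 0 0;0 0.02 0 0 0 0 0;0 0.03 0 0 0 0 0;0 0.035 0 0 0 0 0",
)

```text
time_s: 13.1
eef_pos: [512.9, 66.3, 52.8]
ee_rot: [0.0, -0.132, 0.991, -0.0]
force: [0.7, 0.1, -2.1]
grip_width: 0.12
```

Call:
drive_tool(
  series="0 0.01 0 0 0 0 0;0 0.02 0 0 0 0 0;0 0.03 0 0 0 0 0;0 0.035 0 0 0 0 0",
)

```text
time_s: 13.5
eef_pos: [511.8, 70.5, 52.8]
ee_rot: [0.0, -0.132, 0.991, -0.0]
force: [-0.6, -0.2, -2.3]
grip_width: 0.123
```

Call:
drive_tool(
  series="0 0.01 0 0 0 0 0;0 0.02 0 0 0 0 0;0 0.025 0 0 0 0 0",
)

```text
time_s: 13.8
eef_pos: [511.0, 73.5, 52.8]
ee_rot: [0.0, -0.132, 0.991, -0.0]
force: [0.4, -0.3, -1.8]
grip_width: 0.126
```

Call:
drive_tool(
  series="0 0.008 0 0 0 0 0;0 0.016 0 0 0 0 0;0 0.024 0 0 0 0 0",
)

```text
time_s: 14.1
eef_pos: [510.2, 76.3, 52.8]
ee_rot: [0.0, -0.132, 0.991, -0.0]
force: [-0.5, 0.4, -1.7]
grip_width: 0.122
```

Call:
drive_tool(
  series="0 0.008 0 0 0 0 0;0 0.016 0 0 0 0 0;0 0.022 0 0 0 0 0",
)

```text
time_s: 14.4
eef_pos: [509.7, 78.4, 52.9]
ee_rot: [0.0, -0.132, 0.991, -0.001]
force: [0.8, -7.1, -1.4]
grip_width: 0.119
```

Contact: 7 N at clamp y ≈ 17.5. Now a small test turn, clockwise from above (+ about tool z), holding a slight forward bias.

```bash
python3 st.py 0 18 53 0
```

```text
t 14.4 clamp xy [1.000e-02 1.753e+01] z 52.86 yaw-Y 90.06 Fcl [np.float64(-1.1), np.float64(-7.0), np.float64(-1.4)] Mz [-1.33 -0.14  0.02] w 0.119
TO [np.float64(509.59575502320473), np.float64(78.87440874384787), 53.0] 15.15 [ 0.     0.004 -0.001] [-2.000e-03  4.000e-03  3.144e+00] scale 3.14
```

Call:
drive_tool(
  series="0 0.002 0 0 0 0.1 0;0 0.002 0 0 0 0.2 0;0 0.002 0 0 0 0.3 0;0 0.002 0 0 0 0.3 0",
)

```text
time_s: 14.8
eef_pos: [509.3, 78.1, 52.8]
ee_rot: [-0.0, -0.057, 0.998, -0.001]
force: [-1.1, -5.2, -1.5]
grip_width: 0.12
```

```bash
python3 st.py 0 18 53 0
```

```text
t 14.8 clamp xy [-0.5  17.37] z 52.77 yaw-Y 81.41 Fcl [np.float64(-2.4), np.float64(-4.8), np.float64(-1.5)] Mz [-1.05  0.35  0.02] w 0.12
TO [np.float64(509.59575502320473), np.float64(78.87440874384787), 53.0] 15.15 [-0.003  0.006 -0.002] [-0.005  0.003  2.842] scale 2.84
```

Call:
drive_tool(
  series="-0.003 0.002 0 0 0 0.1 0;-0.003 0.002 0 0 0 0.25 0;-0.003 0.002 0 0 0 0.4 0;-0.003 0.002 0 0 0 0.5 0;-0.003 0.002 0 0 0 0.5 0",
)

```text
time_s: 15.3
eef_pos: [509.4, 78.3, 52.8]
ee_rot: [-0.0, 0.068, 0.998, -0.001]
force: [-1.8, -2.9, -0.1]
grip_width: 0.125
```

```bash
python3 st.py 0 17.7 52.8 0
```

```text
t 15.3 clamp xy [-0.3  17.49] z 52.76 yaw-Y 67.09 Fcl [np.float64(-2.5), np.float64(-2.4), np.float64(-0.1)] Mz [-0.54  0.24  0.03] w 0.125
TO [np.float64(509.6741591061513), np.float64(78.58483526478373), 52.8] 15.15 [-0.002  0.003 -0.   ] [-0.005  0.003  2.342] scale 2.34
```

Call:
drive_tool(
  series="0 0.001 0 0 0 0.2 0;0 0.001 0 0 0 0.4 0;0 0.001 0 0 0 0.6 0;0 0.001 0 0 0 0.8 0;0 0.001 0 0 0 0.8 0",
)

```text
time_s: 15.8
eef_pos: [509.5, 78.7, 52.8]
ee_rot: [0.0, 0.264, 0.964, -0.001]
force: [-0.0, 0.8, -1.3]
grip_width: 0.122
```

```bash
python3 st.py -0.3 17.7 52.8 0
```

```text
t 15.8 clamp xy [-0.11 17.81] z 52.76 yaw-Y 44.2 Fcl [np.float64(0.2), np.float64(0.8), np.float64(-1.3)] Mz [-0.02 -0.   -0.02] w 0.122
TO [np.float64(509.3845856270872), np.float64(78.50643118183714), 52.8] 15.15 [ 0.    -0.002 -0.   ] [-0.003  0.003  1.543] scale 1.54
```

Call:
drive_tool(
  series="0 0 0 0 0 0.2 0;0 0 0 0 0 0.4 0;0 0 0 0 0 0.6 0;0 0 0 0 0 0.8 0;0 0 0 0 0 0.9 0;0 0 0 0 0 0.9 0",
)

```text
time_s: 16.4
eef_pos: [509.6, 78.8, 52.7]
ee_rot: [0.0, 0.471, 0.882, -0.001]
force: [0.6, -0.2, -1.9]
grip_width: 0.117
```

```bash
python3 st.py -0.1 17.8 52.8 0
```

```text
t 16.4 clamp xy [-0.03 17.95] z 52.74 yaw-Y 18.59 Fcl [np.float64(0.6), np.float64(-0.3), np.float64(-1.9)] Mz [ 0.04 -0.   -0.04] w 0.117
TO [np.float64(509.55149991881444), np.float64(78.65522506348958), 52.8] 15.15 [-0.001 -0.001 -0.001] [-0.002  0.003  0.649] scale 1
```

Turn the remaining 18.6°, slowly at the end, going just to the halt.

Call:
drive_tool(
  series="0 0 0 0 0 0.2 0;0 0 0 0 0 0.4 0;0 0 0 0 0 0.5 0;0 0 0 0 0 0.58 0;0 0 0 0 0 0.63 0;0 0 0 0 0 0.66 0;0 0 0 0 0 0.66 0",
)

```text
time_s: 17.1
eef_pos: [509.3, 78.2, 52.7]
ee_rot: [0.001, 0.609, 0.793, -0.002]
force: [-2.7, -5.5, 0.1]
grip_width: 0.12
```

```bash
python3 st.py 0 17.9 52 0
```

```text
t 17.1 clamp xy [-0.45 17.44] z 52.75 yaw-Y -0.13 Fcl [np.float64(-4.1), np.float64(-4.6), np.float64(0.1)] Mz [-1.14  0.52  0.11] w 0.12
TO [np.float64(509.6218897175203), np.float64(78.77788425082649), 52.0] 15.15 [0.004 0.004 0.006] [-0.004  0.006 -0.005] scale 1
```

Call:
drive_tool(
  series="0 0 0.002 0 0 0.03 0;0 0 0.004 0 0 0.06 0;0 0 0.006 0 0 0.07 0;0 0 0.006 0 0 0.07 0",
)

```text
time_s: 17.5
eef_pos: [509.3, 77.9, 52.7]
ee_rot: [0.001, 0.622, 0.783, -0.002]
force: [-4.6, -4.2, 8.6]
grip_width: 0.122
```

```bash
python3 st.py 0 17.9 52 0
```

```text
t 17.5 clamp xy [-0.51 17.16] z 52.68 yaw-Y -2.04 Fcl [np.float64(-5.5), np.float64(-2.9), np.float64(8.6)] Mz [-0.99  0.9   0.16] w 0.122
TO [np.float64(509.6218897175203), np.float64(78.77788425082649), 52.0] 15.15 [0.006 0.004 0.006] [-0.004  0.007 -0.071] scale 1
```

Call:
drive_tool(
  series="0 0 -0.003 0 0 -0.02 0;0 0 -0.003 0 0 -0.02 0.13;0 0 -0.003 0 0 -0.02 0.2;0 0 -0.003 0 0 -0.02 0.3;0 0 -0.003 0 0 -0.02 0.4;0 0 -0.003 0 0 -0.02 0.4;0 0 -0.003 0 0 -0.02 0.4",
)

```text
time_s: 18.2
eef_pos: [509.4, 78.0, 53.0]
ee_rot: [0.001, 0.618, 0.786, -0.002]
force: [0.5, 1.0, 0.1]
grip_width: 0.4
```

Call:
drive_tool(
  series="0 0 -0.1 0 0 0 0.4;0 0 -0.3 0 0 0 0.4;0 0 -0.6 0 0 0 0.4;0 0 -0.9 0 0 0 0.4;0 0 -0.9 0 0 0 0.4;0 0 -0.9 0 0 0 0.4",
)

```text
time_s: 18.8
eef_pos: [509.6, 78.4, 162.0]
ee_rot: [0.002, 0.618, 0.786, -0.001]
force: [-0.6, 0.9, 0.2]
grip_width: 0.402
```

```bash
python3 st.py 0 17.9 160 0; python3 - <<'E'
from h import *
import pickle
p=eyes.capture('wrist');pickle.dump(p,open('w6.pkl','wb'));save(p,'w6.png',s=1.5)
p=eyes.capture('scene');pickle.dump(p,open('s6.pkl','wb'))
E
```

```text
t 18.8 clamp xy [-0.13 17.57] z 161.96 yaw-Y -1.46 Fcl [np.float64(-0.3), np.float64(1.0), np.float64(0.2)] Mz [ 0.01 -0.04  0.01] w 0.402
TO [np.float64(509.6218897175203), np.float64(78.77788425082649), 160.0] 15.15 [0.003 0.001 0.016] [-0.     0.008 -0.051] scale 1
```

View pics/w6.png

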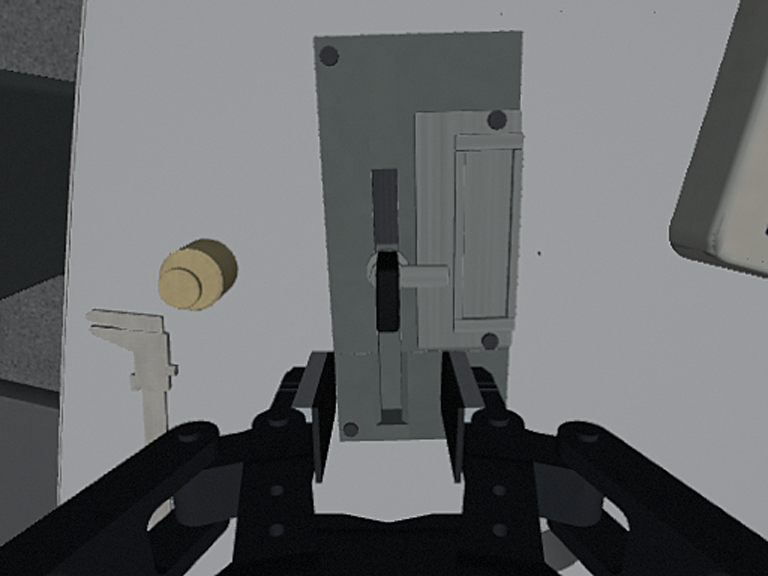

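The bolt stands in the slot with its toe across the flange (toe tip at about (449,276), grip at (388,290)), and the weight is untouched. Quick check of the toe angle and bystanders.

```bash
python3 - <<'E'
from st import *
import pickle
p=pickle.load(open('w6.pkl','rb'))
for n,u,z in [('toe top edge',[[405,266],[447,265.5]],44),('toe low edge',[[405,286],[447,287]],44),('tip',[[449,276]],44),('slot end',[[371,170],[397,170]],26),('mouth end',[[379,424],[407,424]],26),('grip right edge',[[399,258],[399,325]],67)]:
    print(n,[tocl(x).round(1).tolist() for x in onplane(p,np.array(u)/1.5,z)])
s=eyes.capture('scene');s0=pickle.load(open('P.pkl','rb'))['scene']
for n in ['weight_500g','cutting_ring_2','spare_cone']:
    print(n,[(q['rect'],round(q['confidence'],2)) for q in nets.spot_in(n,s)[:2]])
d=cv2.absdiff(s['frame'],s0['frame']).max(2)
for n,(l,t,r,b) in dict(weight=(216,199,233,223),ring=(296,231,318,249),cone=(208,162,218,174)).items(): print(n,'meandiff',d[t:b,l:r].mean().round(1),d[t:b,l:r].max())
save(s,'s7.png',(190,140,390,290),4)
E
```

```text
toe top edge [[10.4, 23.2], [33.7, 22.9]]
toe low edge [[10.2, 11.6], [33.8, 10.4]]
tip [[34.8, 16.8]]
slot end [[-7.2, 74.6], [7.3, 74.2]]
mouth end [[-7.9, -88.4], [10.5, -88.9]]
grip right edge [[6.7, 33.4], [6.0, -2.7]]
weight_500g [([216.0, 200.8, 231.7, 221.7], 0.59)]
cutting_ring_2 [([296.8, 230.9, 315.2, 249.9], 0.62)]
spare_cone [([207.0, 173.5, 297.7, 214.2], 0.69)]
weight meandiff 3.2 7
ring meandiff 3.1 7
cone meandiff 3.4 6
```

View pics/s7.png

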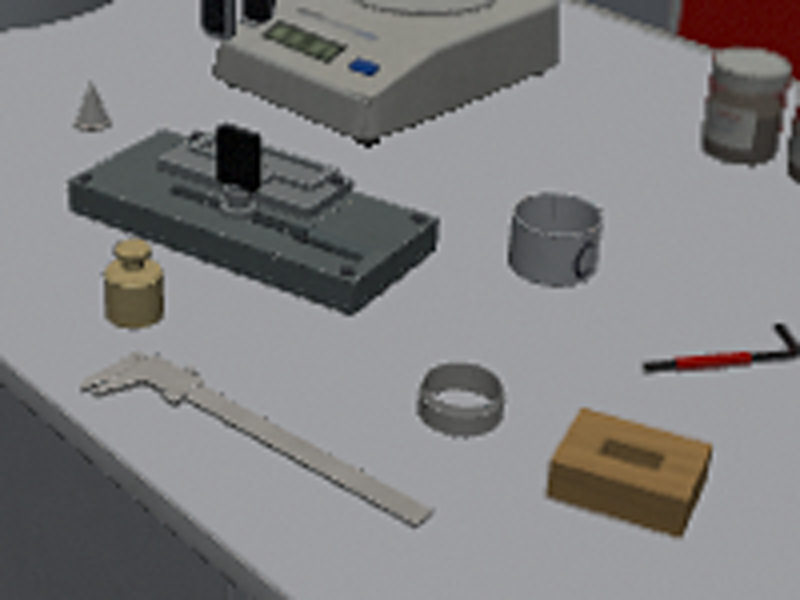

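The bolt stands upright in the slot, square to it and with its toe over the flange (angle within about 2°). The bystanders' pixels are unchanged and the gripper is clear.

```bash
python3 -c "
from h import *
print(ctrl.finish_job())"
```

```text
the job is handed in; nothing more can be done
None
```

I took the clamp bolt from the stand and lowered its head into the flared end of the slot, toe pointing along it. I slid it along until it met the stop, turned it a quarter turn clockwise and let go. I handed the job in at about 19 s.

- **Stop:** I felt it at clamp y ≈ 17.5 mm, with about 7 N. The arm's force readings between moves were about 10 N at most during the plate work, when the collar came down on the plate. I did not see forces within a move.
- **Turn:** it went through freely. Near the end the resisting moment rose only a little, to about 0.16 N m at 92°, which I took as the halt. I did not press harder to confirm it.
- **Final position:** in the last wrist picture the toe tip is at clamp (34.8, 16.8) mm, over the flange and within about 2° of square to the slot. The bolt stands upright and the gripper is about 110 mm above where it let go.
- **Bystanders:** the brass weight, steel ring and cone show only image noise between the first and last scene pictures. In the last picture the network reported the cone at the plate, which is wrong. The cone is visible in its old place.

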